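# Block in a drive casing on the magnetic plate

## Task

Block in the aluminium drive casing for dismantling: lay the steel straightedge with the orange handle flat on the magnetic plate, flush along the casing's free long edge (the one opposite the fence) and centred on it, and let go of it. Then turn the dial on the teal box until its white pointer is at the red mark, so that the magnet holds the straightedge. Leave the casing in its place against the fence, and do not disturb the bowl, the screwdriver or the circuit board.

Things in the scene. Friction and masses are not known exactly. Their poses are not given: they have to be found in the camera images.
- stop_bar: Loose steel straightedge, 0.35 to 0.65 kg: flat foot 180 long (its x) x 40 wide (its y) x 10 mm high, with an upright orange handle in the middle, 90 long (x) x 14 wide (y), rising from the foot to 62 mm above the underside. The handle is grasped across its 14 mm width. Both 180 mm long faces are alike, so either may go against the casing. Origin: centre of the underside; z up.
- casing: Loose aluminium drive casing, a block 102 (its x) x 147 (its y) x 26 mm high, about 0.55 kg, lying on the magnetic plate with its +x long face against the fence. Its free long face is at x = -51 mm in its frame. Origin: centre of the underside (on the plate's top); z up. It lies up to 25 mm off the plate's middle along the fence.
- plate: Fixed magnetic holding plate of dark steel with brass stripes, 200 (its x) x 250 (its y) x 30 mm high. A steel fence 15 mm thick rises 12 mm above the top along its +x edge (the side away from the robot). Origin: centre of the underside, on the table; z up. It does not pull in the simulation: the straightedge just lies on it.
- dial_box: Fixed teal control box 130 (its x) x 120 (its y) x 55 mm high with the dial in the middle of its top, on a white disc of 100 mm diameter with 13 tick marks 22.5 degrees apart, of which the red, larger one is the target. Origin: centre of the underside; z up.
- dial (a joint): Angle of the dial in rad, growing clockwise seen from above, 0 to 4.712 (hard stops). At 0 the white pointer is at the first tick, 135 degrees counter-clockwise from the box's +x; the red mark is at 2.749 (22.5 degrees clockwise from the box's +x). Starts between 1.55 and 2.2.
- dial_grip (a point): Point on the dial's axis at the height to grip, 80 mm above the table. The dial is a black disc with an upright grip bar 44 long x 12 wide, its top 90 mm above the table; its x axis runs along the bar towards the white pointer.
- dial_pointer (a point): Tip of the white pointer, at one end of the dial's grip bar, 31.5 mm from the dial's axis.
- dial_mark (a point): Centre of the red mark on the scale, 40.5 mm from the dial's axis, 56 mm above the table.
- bowl: Bystander: loose steel bowl, 110 mm across the rim, 45 mm high. Origin: centre of the underside.
- screwdriver: Bystander: loose screwdriver with red handle lying along its x, about 200 mm long, less than 35 mm high.
- board: Bystander: loose green circuit board 75 (x) x 110 (y) x 6 mm with parts up to 20 mm high, lying beyond the plate. Origin: centre of the underside.
There are look-alikes about, which are no part of the job. Leave any pink or yellow look-alike of the stop_bar alone.

How it is judged (in metres and radians):
On the way, in this order (a step that is already met when the one before it is completed fails the run):
1. the straightedge lies flat on the plate, flush along the casing's free long edge and centred, and the fingers have let go of it (x of stop_bar in the frame of casing between -0.073 and -0.069 m and y of stop_bar in the frame of casing between -0.015 and 0.015 m and z of stop_bar in the frame of casing between -0.004 and 0.004 m and angle between the x axis of stop_bar and the y axis of casing, either way round below 0.02 rad and angle between stop_bar's own z axis and vertical below 0.04 rad and linear speed of stop_bar below 0.01 m/s and x of casing in the frame of plate between 0.0295 and 0.0365 m and contact force between the fingers and stop_bar below 0.1 N), for 0.2 s.
2. then the dial's pointer is at the red mark (value of joint dial between 2.629 and 2.869 rad and velocity of joint dial between -0.05 and 0.05 rad/s), for 0.2 s.
At the end, for the whole second after the job is handed in: Straightedge at rest flat on the plate, long face on the casing's free long face (gap within 2 mm, parallel within 0.02 rad), centred within 15 mm; casing against the fence within 3.5 mm; dial still at the red mark (2.749) within 0.12 rad (all of step 2 and x of stop_bar in the frame of casing between -0.073 and -0.069 m and y of stop_bar in the frame of casing between -0.015 and 0.015 m and z of stop_bar in the frame of casing between -0.004 and 0.004 m and angle between the x axis of stop_bar and the y axis of casing, either way round below 0.02 rad and angle between stop_bar's own z axis and vertical below 0.04 rad and linear speed of stop_bar below 0.01 m/s and x of casing in the frame of plate between 0.0295 and 0.0365 m); the robot touches nothing.
It fails at once if the casing is shoved more than 12 mm from its place (distance of casing from where it was at the start of the episode above 0.012 m).
It fails at once if the bowl is moved more than 30 mm (distance of bowl from where it was at the start of the episode above 0.03 m).
It fails at once if the screwdriver is moved more than 30 mm (distance of screwdriver from where it was at the start of the episode above 0.03 m).
It fails at once if the circuit board is moved more than 30 mm (distance of board from where it was at the start of the episode above 0.03 m).
It also fails if it takes over 51 s, if anything falls off the work surface, if the arm or the gripper's body presses on something with over 40 N, if the wrist force passes 120 N, or if a joint passes its speed limit or range.

## Robot

A 7-joint arm with a two-finger parallel gripper is mounted at the origin on the work surface. World frame = base frame: x ahead of the robot, y to its left, z up, the work surface at z = 0. Lengths are in mm, angles in degrees, forces in N, time in s.
With the tool pointing down it reaches from about 425 to 1025 mm from the base axis. Payload 9.4 kg.
Tool frame: the origin (TCP) lies at the very end of the fingers, on their centre line; the grasp point (between the pads) lies 19 mm behind it; z points along the fingers, y is the line along which they close (so a half turn about z gives the same grasp; the last joint's range is limited). The gripper opens to 85 mm and grips with 20 to 120 N. Pads are 22 mm wide; open, the fingers measure 114 mm over their backs; the gripper's body (76 mm by 85 mm) begins 54 mm behind the grasp point. The pads swing forward as they close: fully open they stand 13 mm farther back than shut.
Start: joints at [-69.884, 34.337, -0.143, 91.639, 0.103, 54.024, -4.572], TCP at [300.786, 659.661, 202.875] pointing down, gripper open.
Joint ranges: [-147.43, 147.43], [-19.82, 112.94], [-74.19, 73.91], [6.32, 146.72], [-59.91, 239.91], [6.04, 106.73], [-150.56, 150.56]. Speed limits (degrees/s): [127.2, 127.2, 172.46, 172.46, 180, 180, 180].

## Interface

Orientations are given as [roll, pitch, yaw] about the fixed x, y, z axes, in that order (R = Rz(yaw) Ry(pitch) Rx(roll)).
In Python, from rig import get_state, read_camera, camera_params, hand_in gives the robot as it stands.
- The arm moves only by the tool step_arm, never from a script. Its argument "deltas" is a list of rows, each a list of 3 entries, a list of its own where there are three numbers: the finger opening in mm, from 0 to 85.4, then the shift along the tool's x, y, z in units of 50 mm (1.0 is 50 mm), then the turn about the tool's z in units of 6 degrees (1.0 is 6 degrees). A call has exactly 10 rows; each row shifts and turns the commanded pose from where the row before left it, along the tool's axes as they then stand; what a row does not reach is not made up. A row lasts 1/8 s, in which the tool goes at most 62.5 mm and 10.7 degrees, less where a joint would pass 70% of its speed; a pose out of reach is approached as far as the arm can. A call is refused whole if a number of a shift passes 1 or a number of a turn 1, either way. A call with a gripper value outside its range is refused whole. The fingers move at their own pace and stop on an object; the grip force is fixed at half the most. Time passes only in rows, so rows that do not move let the fingers close, or fill a call up. It gives the time, the measured TCP pose, the force, the opening and the grip force at its end, in the units of the state.
- get_state(): the state, without advancing time (a new reading comes with each control period).
- read_camera(name): name is "side" or "top" or "wrist"; returns the picture (480x640x3 uint8, blue, green, red); there is no depth.
- camera_params(name): a dict with "mtx" (3x3 intrinsics, pixels), "D" ([k1, k2, p1, p2, k3] as OpenCV has them; the pictures are not rectified), "pose" (4x4, takes a point from camera to world coordinates); the wrist camera has in their place "hand_eye" (4x4, takes a point from camera to tool coordinates, whose origin is the TCP and whose axes are the flange's). Camera axes: x right, y down, z forward; pixel columns grow to the right and rows downward; lengths in mm; the calibration is good to about 2 mm. A picture is of the moment at which its call begins: read the wrist's pose just before it. camera_params takes no time and is no camera call.
- hand_in(): hands the job in; it is judged then, once.
The state is a dict: "t": time; "joint_positions": joint angles; "qvel": joint speeds; "effort": joint torques, N m; "eef_pos": TCP position; "ee_rot": TCP orientation; "wrist_force": force on the tool from outside, world axes, zero at the start; "moment": the same for the moment, N m; "gripper_width": finger opening in mm; "grasp_force": force on a finger pad.
Only numpy, scipy, OpenCV 4.12 (cv2) and the standard library are available. Lean on these libraries where they do the work, as an engineer would, in place of code of your own. Each camera call takes 0.05 s, during which the arm holds its last target. There are 200 camera calls.

## Working session

There is one attempt and no reset: what is moved stays moved. The work goes in short steps, Python scripts to look and compute and a tool call to move; the robot and the scene stay as the last step left them, time stands still between calls to the robot, and variables do not carry over. Pictures are saved under pics/ and viewed, at most 10 in all, crops included, and the job is handed in when it is done.

Besides the shell and the picture viewer there is one more tool, called as name(argument=value, ...), one argument or row to a line, values as JSON. step_arm: Moves the arm, as the interface text tells. Its arguments: {"type":"object","properties":{"deltas":{"type":"array","items":{"type":"array"}}},"required":["deltas"]}

```bash
mkdir -p pics
python3 - <<'E'
from rig import *
import cv2
print(get_state())
for n in("top","side"):
    cv2.imwrite(f"pics/{n}0.png",read_camera(n)); p=camera_params(n); print(n,p)
print(camera_params("wrist"))
E
```

```text
{'t': 0.0, 'joint_positions': array([-69.88697505,  34.38481492,  -0.14584923,  91.68143168,
         0.10144876,  54.0260649 ,  -4.57102764]), 'qvel': array([-0.01053053,  0.09534568, -0.09459816, -0.02613367,  0.10497796,
       -0.07537828,  0.02024491]), 'effort': array([ 2.06559889e-03, -7.76455593e+01,  1.56550717e+00, -2.58004189e+01,
        1.22923404e-02,  8.88316281e-03,  1.21945573e-05]), 'eef_pos': array([300.52889901, 659.18839956, 202.0100942 ]), 'ee_rot': array([-1.79908082e+02,  6.98442102e-03,  1.55496042e+02]), 'wrist_force': array([ 0.0281172 ,  0.05510597, -0.63889265]), 'moment': array([-0.00797288,  0.05673272, -0.0410606 ]), 'grasp_force': 0.0, 'gripper_width': 85.09032207341954}
top {'mtx': array([[528.02886193,   0.        , 320.39431434],
       [  0.        , 528.02886193, 244.60234271],
       [  0.        ,   0.        ,   1.        ]]), 'D': array([0.05237041, 0.        , 0.        , 0.        , 0.        ]), 'pose': array([[ 1.61630525e-02, -9.97641163e-01,  6.67148111e-02,
         3.76181274e+02],
       [-9.99868744e-01, -1.62016365e-02, -3.73005953
[... 696 characters left out ...]
 1.18189271e+03],
       [ 0.00000000e+00,  0.00000000e+00,  0.00000000e+00,
         1.00000000e+00]])}
{'mtx': array([[391.4822882 ,   0.        , 322.24822224],
       [  0.        , 391.4822882 , 244.72875662],
       [  0.        ,   0.        ,   1.        ]]), 'D': array([-0.01542697,  0.        ,  0.        ,  0.        ,  0.        ]), 'hand_eye': array([[-1.74263621e-04, -9.58810375e-01, -2.84046888e-01,
         7.11535779e+01],
       [ 9.99999941e-01, -2.50992884e-04,  2.33732435e-04,
        -6.13645142e-01],
       [-2.95398832e-04, -2.84046830e-01,  9.58810362e-01,
        -1.71351547e+02],
       [ 0.00000000e+00,  0.00000000e+00,  0.00000000e+00,
         1.00000000e+00]])}
```

View pics/top0.png

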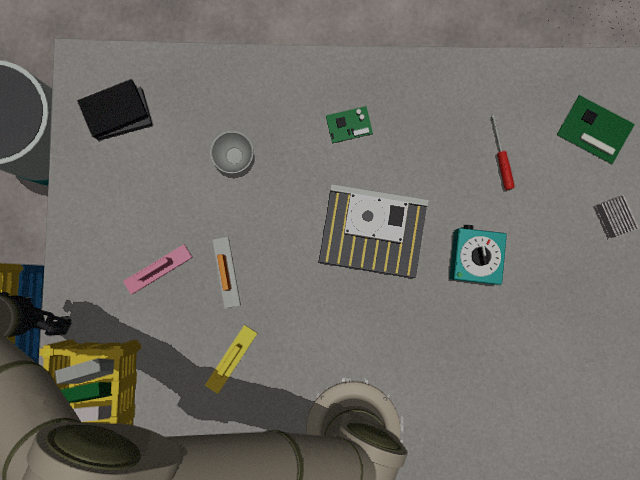

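View pics/side0.png

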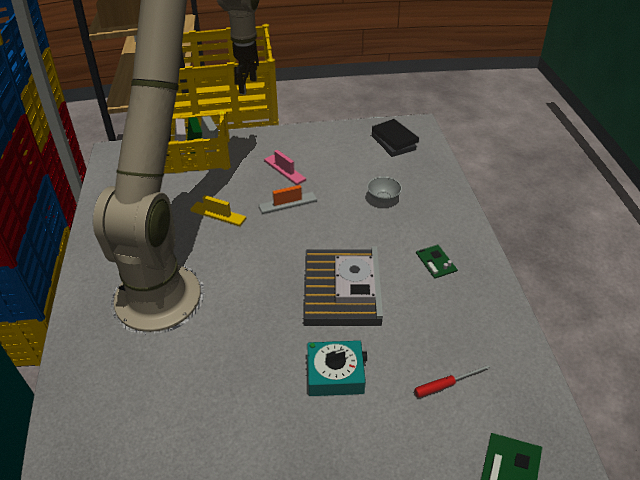

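The top view shows the bar at about (226,272), the casing at (376,217) and the dial at (481,256). I'll enlarge these areas next.

Run:
```python
import cv2
i=cv2.imread("pics/top0.png")
a=cv2.resize(i[180:290,310:515],None,fx=3.9,fy=3.9,interpolation=cv2.INTER_CUBIC)
b=cv2.resize(i[230:315,190:260],None,fx=6,fy=6,interpolation=cv2.INTER_CUBIC)
cv2.imwrite("pics/a.png",a);cv2.imwrite("pics/b.png",b)
```

```text
(no output)
```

View pics/a.png

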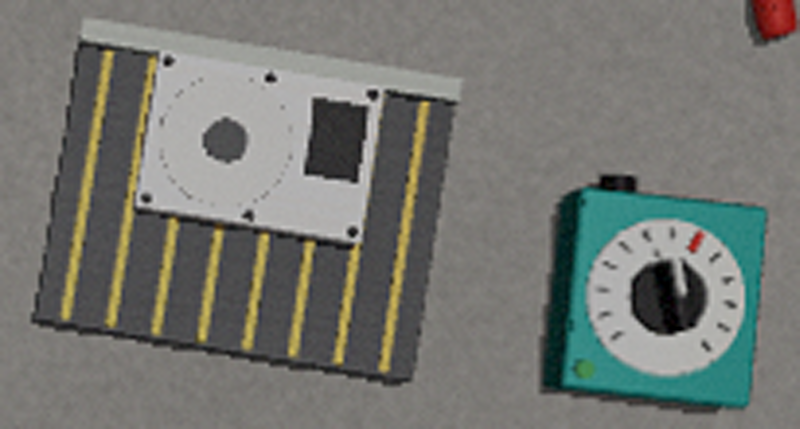

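View pics/b.png

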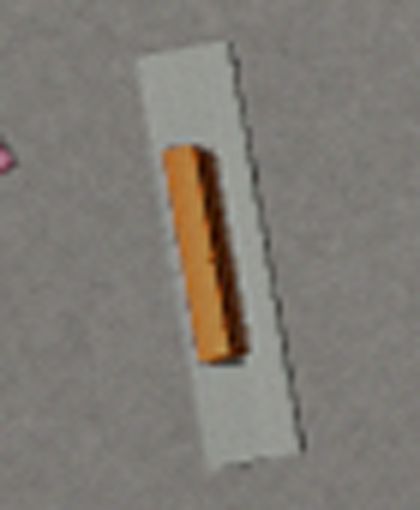

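```bash
cat > h.py <<'E'
import numpy as np,cv2
from rig import *
from scipy.spatial.transform import Rotation as R
def cam(n):
    p=camera_params(n)
    if n!="wrist": return p["mtx"],p["D"],np.array(p["pose"])
    s=get_state(); T=np.eye(4); T[:3,:3]=R.from_euler("xyz",s["ee_rot"],degrees=True).as_matrix(); T[:3,3]=s["eef_pos"]
    return p["mtx"],p["D"],T@p["hand_eye"]
def w(c,uv,z):
    K,D,P=c
    q=cv2.undistortPoints(np.array(uv,float).reshape(-1,1,2),K,np.array(D)).reshape(-1,2)
    d=np.c_[q,np.ones(len(q))]@P[:3,:3].T
    return P[:3,3]+d*((z-P[2,3])/d[:,2])[:,None]
def px(c,X):
    K,D,P=c; M=np.linalg.inv(P)
    return cv2.projectPoints(np.array(X,float).reshape(-1,3),M[:3,:3],M[:3,3],K,np.array(D))[0].reshape(-1,2)
def ang(a,b): d=b-a; return np.degrees(np.arctan2(d[1],d[0]))
E
python3 - <<'E'
from h import *
np.set_printoptions(precision=1,suppress=True)
c=cam("top")
A=lambda l:(np.array(l)+.5)/3.9-.5+[310,180]
B=lambda l:(np.array(l)+.5)/6-.5+[190,230]
f=w(c,B([(138,58),(230,42),(303,452),(210,468)]),10);print("foot",f[:,:2],f.mean(0),ang(f[0],f[3]),ang(f[1],f[2]))
h=w(c,B([(163,147),(194,146),(232,355),(200,362)]),62);print("handle",h[:,:2].tolist(),h.mean(0),ang(h[0],h[3]),ang(h[1],h[2]))
k=w(c,A([(137,209),(358,243),(383,90),(161,50)]),56);print("cas",k[:,:2].tolist(),k.mean(0),ang(k[0],k[1]),ang(k[1],k[2]))
p=w(c,A([(35,318),(410,378)]),30);print("plate near",p[:,:2].tolist(),p.mean(0),ang(*p))
p=w(c,A([(84,18),(462,80)]),42);print("fence",p[:,:2].tolist(),p.mean(0),ang(*p))
s=w(c,A([(108,52),(67,320),(424,103),(385,372)]),30);print("stripes",ang(s[1],s[0]),ang(s[3],s[2]))
d=w(c,A([(666,297),(697,242)]),56);print("dial",d,ang(*d))
t=w(c,A([(583,190),(767,208),(748,408),(561,385)]),55);print("box",t.mean(0),ang(t[3],t[0]),ang(t[2],t[1]))
E
```

```text
foot [[476.7 366.5]
 [484.2 327.3]
 [309.1 291.1]
 [301.7 330.5]] [392.9 328.9  10. ] -168.36663651309027 -168.34544604920995
handle [[436.1298466574667, 344.52194117190294], [436.74616773887055, 331.7680498155127], [350.8940926096861, 313.6373663873273], [347.8343999415205, 326.6766443586846]] [392.9 329.2  62. ] -168.57393031488104 -168.0752003595778
cas [[493.8348654658969, 27.27782032494361], [474.24136260278726, -114.53774503037552], [573.2278774187291, -129.9352956925472], [597.0067335494163, 13.177769075326282]] [534.6 -51.   56. ] -97.86629153889675 -8.841615829700835
plate near [[423.7020202642358, 91.68932492646736], [388.718446338324, -152.7360788630604]] [406.2 -30.5  30. ] -98.14518511837666
fence [[619.5954756353976, 62.88982939369904], [582.6260550058953, -183.41219006541007]] [601.1 -60.3  42. ] -98.53625243589163
stripes -7.8130537440225485 -7.925558389478078
dial [[ 442.9 -310.4   56. ]
 [ 478.4 -330.1   56. ]] -29.105798511342766
box [ 442.7 -309.7   55. ] -6.452865613868935 -5.7923275926407065
```

step_arm(
  deltas=[
    [85,[-0.55,-0.65,0.1],0],
    [85,[-0.55,-0.65,0.1],0],
    [85,[-0.55,-0.65,0.1],0],
    [85,[-0.55,-0.65,0.1],0],
    [85,[-0.55,-0.65,0.1],0],
    [85,[-0.55,-0.65,0.1],0],
    [85,[-0.55,-0.65,0.1],0],
    [85,[-0.55,-0.65,0.1],0],
    [85,[0,0,0],-1],
    [85,[0,0,0],-1],
  ],
)

```text
t: 1.35
eef_pos: [393.3, 331.1, 162.8]
ee_rot: [-180.0, -0.0, 167.6]
wrist_force: [0.7, 1.1, -0.4]
gripper_width: 85.0
grasp_force: 0.0
```

step_arm(
  deltas=[
    [85,[0,0,0],-1],
    [85,[0,0,0],-1],
    [85,[0,0,0],-1],
    [85,[0,0,0],-1],
    [85,[0,0,0],0],
    [85,[0,0,0],0],
    [85,[0,0,0],0],
    [85,[0,0,0],0],
    [85,[0,0,0],0],
    [85,[0,0,0],0],
  ],
)

```text
t: 2.6
eef_pos: [393.1, 331.9, 162.9]
ee_rot: [-180.0, 0.0, -168.5]
wrist_force: [-0.8, -0.5, 0.3]
gripper_width: 85.1
grasp_force: 0.0
```

Run:
```python
from h import *
s=get_state(); print(s["eef_pos"],s["ee_rot"]);c=cam("wrist");i=read_camera("wrist");cv2.imwrite("pics/w1.png",i)
b=R.from_euler("z",11.6,degrees=True).as_matrix()
P=np.array([(x,y,0) for x,y in((-45,7),(45,7),(45,-7),(-45,-7))])@b.T+[393,329,62]
print(px(c,P))
np.save("w1.npy",c[2])
```

```text
[393.08577079 331.85557978 162.89127793] [-1.79998756e+02  2.89959969e-03 -1.68514863e+02]
[[329.85073596 168.35543984]
 [329.453063   289.85333024]
 [310.81486074 289.88965733]
 [309.44463658 168.40104653]]
```

View pics/w1.png

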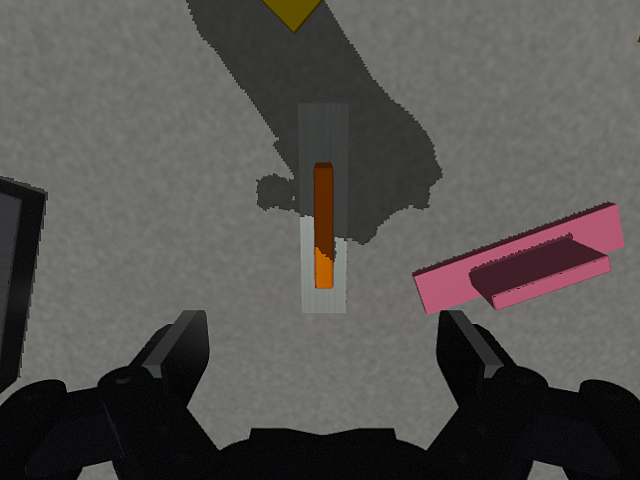

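The handle spans cols 315–333 and rows 163–288, midway between the fingers (208 and 438) and aligned with them. I'll descend and grip.

step_arm(
  deltas=[
    [55,[0,0,0.4],0],
    [55,[0,0,0.5],0],
    [55,[0,0,0.5],0],
    [55,[0,0,0.5],0],
    [55,[0,0,0.4],0],
    [55,[0,0,0.28],0],
    [55,[0,0,0],0],
    [0,[0,0,0],0],
    [0,[0,0,0],0],
    [0,[0,0,0],0],
  ],
)

```text
t: 3.9
eef_pos: [393.4, 332.0, 34.4]
ee_rot: [180.0, 0.1, -168.5]
wrist_force: [-0.2, -0.7, 1.6]
gripper_width: 1.0
grasp_force: 0.0
```

step_arm(
  deltas=[
    [0,[0,0,0],0],
    [0,[0,0,0],0],
    [0,[0,0,0],0],
    [0,[0,0,0],0],
    [0,[0,0,0],0],
    [0,[0,0,-0.2],0],
    [0,[0,0,-0.4],0],
    [0,[0,0,-0.6],0],
    [0,[0,0,-0.6],0],
    [0,[0,0,-0.6],0],
  ],
)

```text
t: 5.15
eef_pos: [393.0, 331.7, 155.6]
ee_rot: [180.0, 0.0, -168.5]
wrist_force: [0.1, 0.3, 0.2]
gripper_width: -0.0
grasp_force: 0.0
```

The fingers closed on nothing, so I'll look.

Run:
```python
from h import *
s=get_state(); print(s["eef_pos"],s["ee_rot"],s["gripper_width"]);c=cam("wrist");i=read_camera("wrist");t=read_camera("top")
sd=read_camera("side")
cv2.imwrite("pics/w2.png",np.hstack([cv2.resize(i,(400,300)),cv2.resize(t[200:350,140:340],(400,300))]))
cv2.imwrite("pics/s2.png",cv2.resize(sd[110:260,180:380],(800,600)))
print(px(c,s["eef_pos"]),px(cam("side"),s["eef_pos"]),px(cam("top"),s["eef_pos"]))
```

```text
[393.00383965 331.69412443 155.57918278] [ 1.79990195e+02  2.26566858e-02 -1.68509634e+02] -0.03266945789339324
[[324.54345278 287.24374654]] [[286.03312675 163.93966428]] [[213.84633053 270.92970039]]
```

View pics/w2.png

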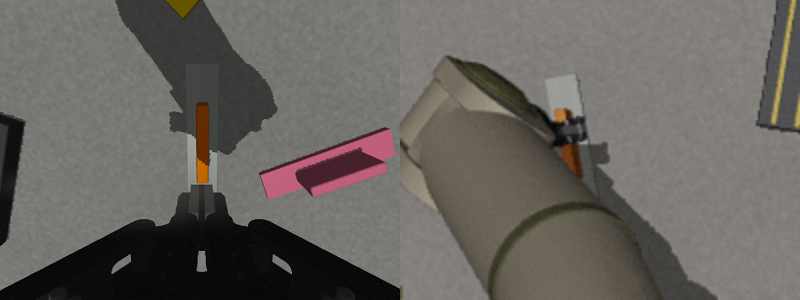

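View pics/s2.png

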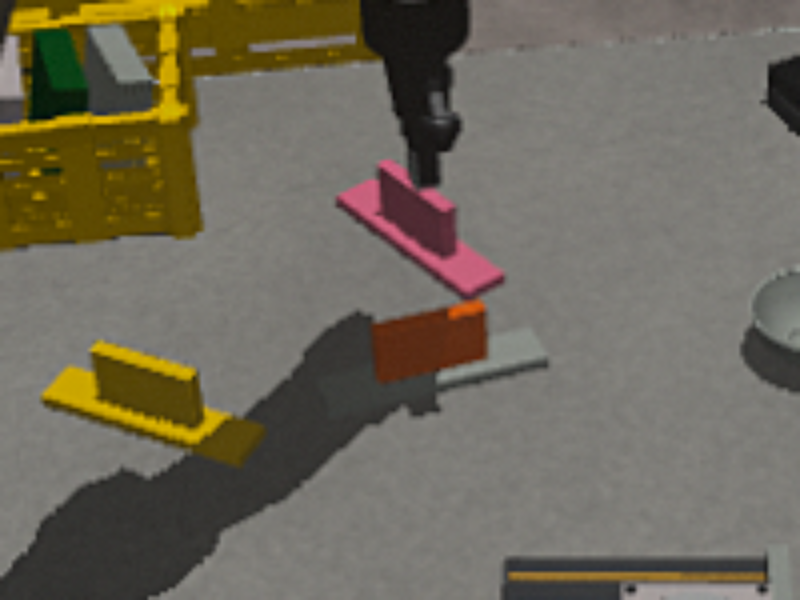

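The top and wrist views put the closed tips over the handle. In both the side and wrist views the real fingertips sit about 29 mm behind the reported TCP: side tip at (286,156) against (286,164) predicted, wrist tip at row ~296 against ~264. So the fingers closed above the handle, and I'll go 29 mm lower.

step_arm(
  deltas=[
    [55,[0,0,0],0],
    [55,[0,0,0.3],0],
    [55,[0,0,0.4],0],
    [55,[0,0,0.5],0],
    [55,[0,0,0.5],0],
    [55,[0,0,0.5],0],
    [55,[0,0,0.4],0],
    [55,[0,0,0.25],0],
    [55,[0,0,0.15],0],
    [55,[0,0,0],0],
  ],
)

```text
t: 6.55
eef_pos: [392.9, 331.7, 3.4]
ee_rot: [-180.0, -0.0, -168.5]
wrist_force: [0.2, -0.6, 0.8]
gripper_width: 55.2
grasp_force: 0.0
```

step_arm(
  deltas=[
    [0,[0,0,0],0],
    [0,[0,0,0],0],
    [0,[0,0,0],0],
    [0,[0,0,0],0],
    [0,[0,0,0],0],
    [0,[0,0,0],0],
    [0,[0,0,0],0],
    [0,[0,0,0],0],
    [0,[0,0,-0.1],0],
    [0,[0,0,-0.2],0],
  ],
)

```text
t: 7.8
eef_pos: [392.6, 331.2, 18.8]
ee_rot: [-179.9, -0.1, -168.5]
wrist_force: [0.8, 0.6, -5.5]
gripper_width: 13.1
grasp_force: 60.3
```

step_arm(
  deltas=[
    [0,[0,0,-0.4],0],
    [0,[0,0,-0.6],0],
    [0,[0,0,-0.6],0],
    [0,[0,0,-0.2],0],
    [0,[0,0,0],0.6],
    [0,[0,0,0],1],
    [0,[0,0,0],1],
    [0,[0,0,0],1],
    [0,[0,0,0],1],
    [0,[0,0,0],1],
  ],
)

```text
t: 9.05
eef_pos: [392.6, 331.3, 108.2]
ee_rot: [-179.9, -0.0, 157.7]
wrist_force: [-0.1, -0.5, -7.0]
gripper_width: 13.6
grasp_force: 60.5
```

step_arm(
  deltas=[
    [0,[0,0,0],1],
    [0,[0,0,0],1],
    [0,[0,0,0],1],
    [0,[0,0,0],1],
    [0,[0,0,0],1],
    [0,[0,0,0],1],
    [0,[0,0,0],1],
    [0,[0,0,0],1],
    [0,[0,0,0],1],
    [0,[0,0,0],1],
  ],
)

```text
t: 10.3
eef_pos: [392.5, 331.4, 108.2]
ee_rot: [-179.9, 0.1, 97.7]
wrist_force: [-0.7, 0.7, -5.9]
gripper_width: 13.5
grasp_force: 60.5
```

step_arm(
  deltas=[
    [0,[0,0,0],1],
    [0,[0,0,0],1],
    [0,[0,0,0],0.7],
    [0,[0,0,0],0],
    [0,[0,0,0],0],
    [0,[0,0,0],0],
    [0,[0,0,0],0],
    [0,[0,0,0],0],
    [0,[0,0,0],0],
    [0,[0,0,0],0],
  ],
)

```text
t: 11.55
eef_pos: [393.1, 331.8, 108.9]
ee_rot: [180.0, -0.0, 81.7]
wrist_force: [-0.1, 0.1, -6.6]
gripper_width: 13.2
grasp_force: 60.5
```

step_arm(
  deltas=[
    [0,[-0.5,0.2,0],0],
    [0,[-0.7,0.2,0],0],
    [0,[-0.8,0.2,0],0],
    [0,[-0.8,0.2,0],0],
    [0,[-0.8,0.2,0],0],
    [0,[-0.8,0.2,0],0],
    [0,[-0.8,0.2,0],0],
    [0,[-0.8,0.2,0],0],
    [0,[-0.7,0.2,0],0],
    [0,[-0.47,0.2,0],0],
  ],
)

```text
t: 12.8
eef_pos: [440.3, -39.3, 109.1]
ee_rot: [180.0, 0.0, 81.6]
wrist_force: [0.8, 0.3, -6.3]
gripper_width: 12.9
grasp_force: 60.5
```

Run:
```python
from h import *
read_camera("side")
s=get_state(); print(s["eef_pos"],s["ee_rot"],s["gripper_width"]);c=cam("wrist");i=read_camera("wrist")
cv2.imwrite("pics/w3.png",cv2.resize(i,(800,600),interpolation=cv2.INTER_CUBIC));np.save("w3.npy",c[2])
```

```text
[441.70310187 -42.12978763 109.36931623] [1.79836043e+02 9.32778156e-02 8.14422354e+01] 13.334558217223282
```

View pics/w3.png

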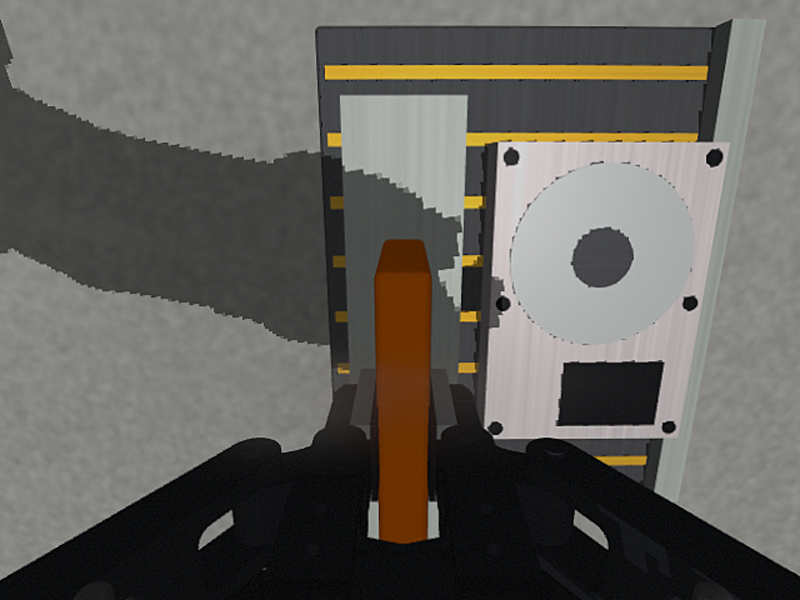

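The wrist view shows the foot top at (340,95)–(467,95), its right edge running to (461,310), and the casing top corners at (497,143), (729,143), (484,438), (676,438).

Run:
```python
from h import *
np.set_printoptions(precision=2,suppress=True)
K,D,_=cam("wrist");c=(K,D,np.load("w3.npy"))
s=get_state();print(s["eef_pos"],s["ee_rot"])
A=lambda l:(np.array(l)+.5)*.8-.5
k=w(c,A([(497,143),(484,438),(676,438),(729,143)]),56);print("cas",k[:,:2].tolist(),k.mean(0),ang(*k[:2]),ang(k[3],k[2]),"mid free",k[:2].mean(0), "len",np.linalg.norm(k[0]-k[1]),np.linalg.norm(k[0]-k[3]))
f=w(c,A([(340,95),(467,95),(461,310),(348,370)]),115.6);print("foot",f[:,:2].tolist(),"yaw",ang(f[1],f[2]),ang(f[0],f[3]),"w",np.linalg.norm(f[0]-f[1]))
e=(f[0]+f[1])/2;print("end mid",e, "centre",e+90*np.array([np.cos(np.radians(81.5-180)),np.sin(np.radians(81.5-180)),0]))
l=w(c,A([(325,78),(337,320)]),30);print("plate near",l,ang(*l))
```

```text
[441.28 -40.37 109.23] [179.88   0.05  81.43]
cas [[495.1286369818832, 29.742801801256388], [474.54760842378823, -114.94808576891326], [574.4365971186018, -130.5715122128397], [596.4755237199794, 14.92964376892164]] [535.15 -50.21  56.  ] -98.09552322669627 -98.61306784333384 mid free [484.84 -42.6   56.  ] len 146.14729447496657 102.42373310124671
foot [[436.6656530992494, 50.97235510816512], [475.93520331073046, 45.07362696605599], [465.9014201084126, -24.536537845694355], [422.34417310898345, -41.15568630865526]] yaw -98.20226197642478 -98.83601630938544 w 39.710106616660454
end mid [456.3   48.02 115.6 ] centre [443.   -40.99 115.6 ]
plate near [[422.79  70.98  30.  ]
 [406.08 -47.66  30.  ]] -98.01571393191375
```

step_arm(
  deltas=[
    [0,[0.05,0.1,0],0],
    [0,[0.04,0.15,0],0],
    [0,[0,0.08,0],0],
    [0,[0,0,0.2],0],
    [0,[0,0,0.3],0],
    [0,[0,0,0.3],0],
    [0,[0,0,0.3],0],
    [0,[0,0,0.25],0],
    [0,[0,0,0.1],0],
    [0,[0,0,0],0],
  ],
)

```text
t: 14.15
eef_pos: [457.0, -35.4, 36.1]
ee_rot: [-180.0, 0.0, 81.7]
wrist_force: [-0.5, -0.2, -6.4]
gripper_width: 12.6
grasp_force: 60.3
```

Run:
```python
from h import *
read_camera("side")
s=get_state(); print(s["eef_pos"],s["ee_rot"],s["wrist_force"]);c=cam("wrist");i=read_camera("wrist")
cv2.imwrite("pics/w4.png",cv2.resize(i,(800,600),interpolation=cv2.INTER_CUBIC));np.save("w4.npy",c[2])
```

```text
[457.19610804 -35.38585361  36.42054372] [-1.79994539e+02  3.75076008e-03  8.16830560e+01] [-1.00653282 -0.48955456 -5.54151954]
```

View pics/w4.png

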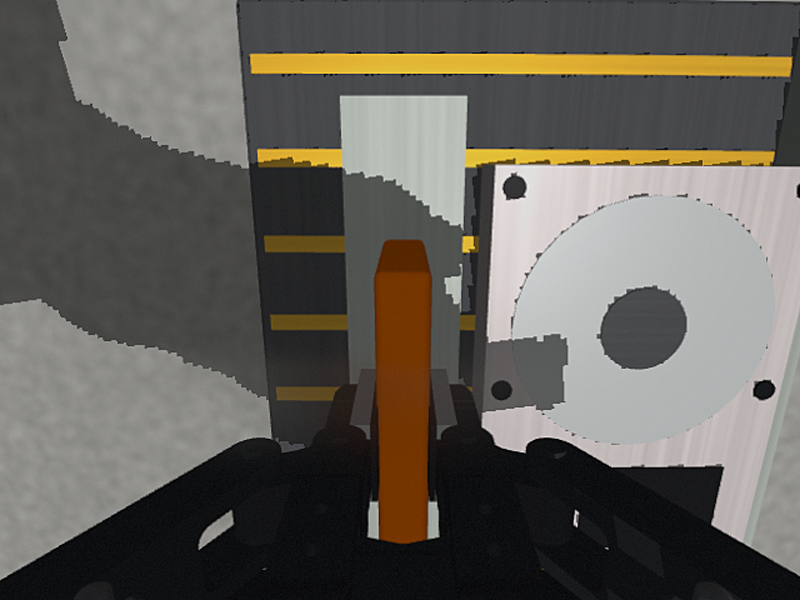

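The gap to the casing is still a few mm: foot right edge at col 467→461, casing top edge at (497,165) to about (484,438).

Run:
```python
from h import *
np.set_printoptions(precision=2,suppress=True)
K,D,_=cam("wrist");c=(K,D,np.load("w4.npy"))
A=lambda l:(np.array(l)+.5)*.8-.5
k=w(c,A([(497,165),(483,410)]),56);f=w(c,A([(340,95),(467,95),(461,310)]),42.5)
y=np.radians(81.7);ux=np.array([np.cos(y),np.sin(y),0]);uy=np.array([np.sin(y),-np.cos(y),0])
print("yaws",ang(*k),ang(f[1],f[2]))
for n,v in(("cas",k),("foot",f)): print(n,"along",v@ux,"across",v@uy)
```

```text
yaws -98.62281453628088 -97.97273930587762
cas along [101.28  19.91] across [486.46 486.  ]
foot along [122.34 122.32  51.93] across [438.68 478.46 478.86]
```

step_arm(
  deltas=[
    [0,[-0.05,0,0.02],0],
    [0,[0,0,0.02],0],
    [0,[0,0.03,0],0],
    [0,[0,0.03,0],0],
    [0,[0,0.03,0],0],
    [0,[0,0.02,0],0],
    [0,[0,0,0],0],
    [0,[0,0,0],0],
    [0,[0,0,0],0],
    [0,[0,0,0],0],
  ],
)

```text
t: 15.5
eef_pos: [461.8, -38.5, 34.4]
ee_rot: [-180.0, -0.0, 81.7]
wrist_force: [-5.2, 0.8, 2.1]
gripper_width: 13.0
grasp_force: 61.6
```

step_arm(
  deltas=[
    [0,[0,0.01,0],0],
    [0,[0,0,0],0],
    [0,[0,0.01,0],0],
    [0,[0,0,0],0],
    [0,[0,0.01,0],0],
    [0,[0,0,0],0],
    [0,[0,0,0],0],
    [0,[0,0,0],0],
    [0,[0,0,0],0],
    [0,[0,0,0],0],
  ],
)

```text
t: 16.75
eef_pos: [463.4, -38.8, 34.4]
ee_rot: [-180.0, -0.0, 81.7]
wrist_force: [-4.9, 0.7, 2.0]
gripper_width: 13.0
grasp_force: 61.7
```

step_arm(
  deltas=[
    [0,[0,0.01,0],0],
    [0,[0,0,0],0],
    [0,[0,0.01,0],0],
    [0,[0,0,0],0],
    [0,[0,0.01,0],0],
    [0,[0,0,0],0],
    [0,[0,0,0],0],
    [0,[0,0,0],0],
    [0,[0,0,0],0],
    [0,[0,0,0],0],
  ],
)

```text
t: 18.0
eef_pos: [463.9, -38.8, 34.4]
ee_rot: [-179.9, -0.0, 81.7]
wrist_force: [-8.0, 1.4, 5.2]
gripper_width: 12.8
grasp_force: 62.1
```

Run:
```python
from h import *
s=get_state(); print(s["eef_pos"],s["ee_rot"],s["wrist_force"],s["moment"]);c=cam("wrist");i=read_camera("wrist");t=read_camera("top")
cv2.imwrite("pics/w5.png",np.hstack([cv2.resize(i[60:360,180:440],(520,600),interpolation=cv2.INTER_CUBIC),np.vstack([cv2.resize(t[175:285,310:435],(280,246)),np.zeros((354,280,3),np.uint8)])]))
np.save("w5.npy",c[2])
```

```text
[463.94707142 -38.82546103  34.41203806] [-1.79879958e+02 -6.90032136e-03  8.16927276e+01] [-7.96060014  1.37886371  5.16477803] [0.23943649 1.73189741 0.01848688]
```

View pics/w5.png

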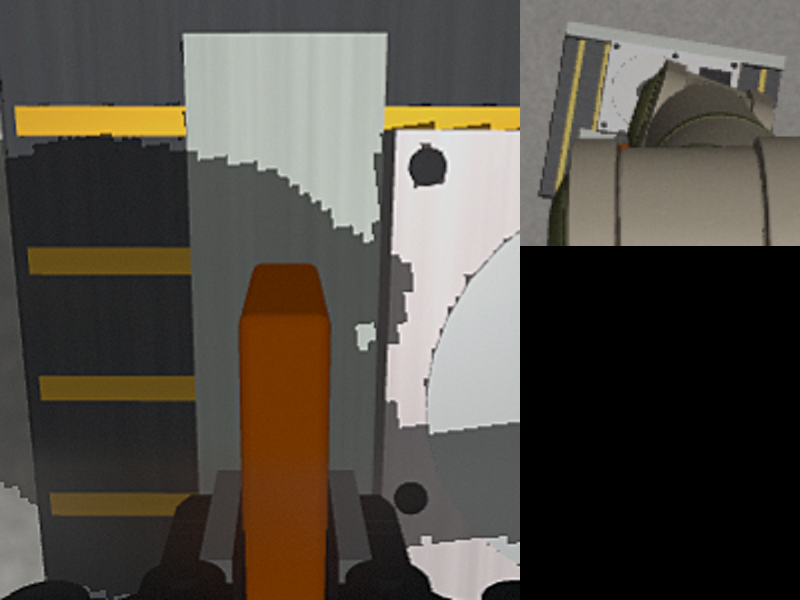

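The bar now looks flush: the foot edge meets the casing side along cols ~385. I'll press a little more, then release with the opening limited.

step_arm(
  deltas=[
    [0,[0,0.01,0],0],
    [0,[0,0,0],0],
    [0,[0,0.01,0],0],
    [0,[0,0,0],0],
    [0,[0,0,0],0],
    [0,[0,0,0],0],
    [0,[0,0,0],0],
    [0,[0,0,0],0],
    [0,[0,0,0],0],
    [0,[0,0,0],0],
  ],
)

```text
t: 19.35
eef_pos: [464.0, -38.8, 34.4]
ee_rot: [-179.8, -0.0, 81.7]
wrist_force: [-10.4, 2.0, 8.9]
gripper_width: 12.8
grasp_force: 62.5
```

step_arm(
  deltas=[
    [0,[0,-0.02,0],0],
    [0,[0,0,0],0],
    [30,[0,0,0],0],
    [30,[0,0,0],0],
    [30,[0,0,0],0],
    [30,[0,0,0],0],
    [30,[0,0,-0.1],0],
    [30,[0,0,-0.4],0],
    [30,[0,0,-0.6],0],
    [30,[0,0,-0.6],0],
  ],
)

```text
t: 20.6
eef_pos: [465.1, -39.1, 120.5]
ee_rot: [-180.0, 0.0, 81.7]
wrist_force: [-0.1, 0.4, -0.3]
gripper_width: 29.8
grasp_force: 0.0
```

step_arm(
  deltas=[
    [60,[0,0,-0.6],0],
    [60,[0,-0.6,0],0],
    [60,[0,-0.6,0],0],
    [60,[0,0,0],0],
    [60,[0,0,0],0],
    [60,[0,0,0],0],
    [60,[0,0,0],0],
    [60,[0,0,0],0],
    [60,[0,0,0],0],
    [60,[0,0,0],0],
  ],
)

```text
t: 21.85
eef_pos: [405.9, -30.3, 149.4]
ee_rot: [-180.0, 0.0, 81.7]
wrist_force: [0.9, 0.2, -1.3]
gripper_width: 60.0
grasp_force: 0.0
```

Run:
```python
from h import *
s=get_state(); print(s["eef_pos"],s["ee_rot"],s["wrist_force"]);c=cam("wrist");i=read_camera("wrist")
cv2.imwrite("pics/w6.png",cv2.resize(i,(800,600),interpolation=cv2.INTER_CUBIC));np.save("w6.npy",c[2])
```

```text
[405.920987   -30.3395343  149.36204762] [-1.79999420e+02  3.05369276e-03  8.16916408e+01] [ 0.89773485  0.19552518 -1.34034948]
```

View pics/w6.png

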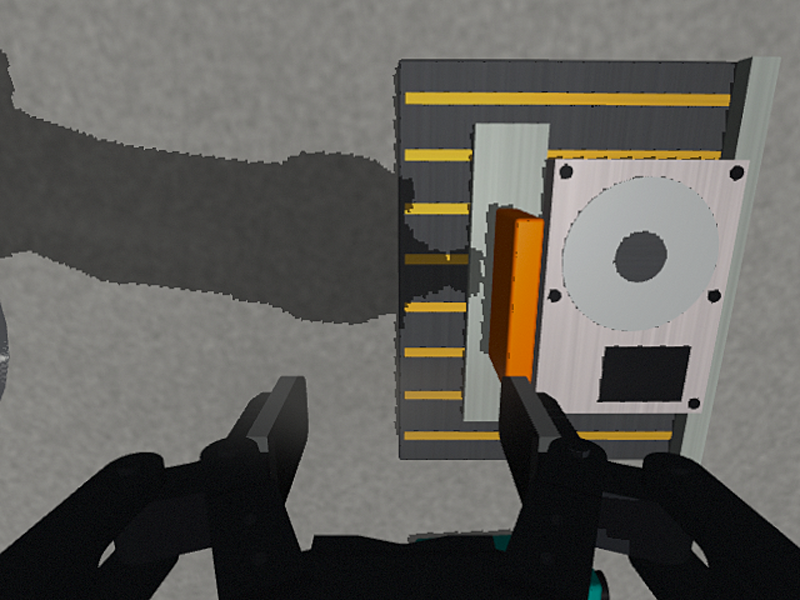

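step_arm(
  deltas=[
    [60,[-0.4,0.1,0],0],
    [60,[-0.7,0.2,0],0],
    [60,[-0.8,0.24,0],0],
    [60,[-0.8,0.24,0],0],
    [60,[-0.8,0.24,0],0],
    [60,[-0.8,0.24,0],0],
    [60,[-0.7,0.2,0],0],
    [60,[-0.43,0.08,0],0],
    [60,[0,0,0],-1],
    [60,[0,0,0],-1],
  ],
)

```text
t: 23.15
eef_pos: [442.6, -310.4, 149.2]
ee_rot: [-180.0, -0.0, 93.8]
wrist_force: [-0.4, -1.0, 1.1]
gripper_width: 60.2
grasp_force: 0.0
```

step_arm(
  deltas=[
    [60,[0,0,0],-1],
    [60,[0,0,0],-1],
    [60,[0,0,0],-1],
    [60,[0,0,0],-1],
    [60,[0,0,0],-1],
    [60,[0,0,0],-1],
    [60,[0,0,0],-1],
    [60,[0,0,0],-1],
    [60,[0,0,0],-1],
    [60,[0,0,0],0],
  ],
)

```text
t: 24.4
eef_pos: [442.7, -310.2, 149.3]
ee_rot: [180.0, -0.0, 147.6]
wrist_force: [-0.4, 0.2, 0.2]
gripper_width: 59.7
grasp_force: 0.0
```

Run:
```python
from h import *
np.set_printoptions(precision=2,suppress=True)
K,D,_=cam("wrist");c=(K,D,np.load("w6.npy"))
A=lambda l:(np.array(l)+.5)*.8-.5
k=w(c,A([(553,160),(537,411)]),56);f=w(c,A([(474,123),(549,124),(463,420)]),40)
y=np.radians(81.7);ux=np.array([np.cos(y),np.sin(y),0]);uy=np.array([np.sin(y),-np.cos(y),0])
print("yaws",ang(*k),ang(f[0],f[2]))
for n,v in(("cas",k),("foot",f)): print(n,"along",v@ux,"across",v@uy)
s=get_state(); print(s["eef_pos"],s["ee_rot"]);c=cam("wrist");i=read_camera("wrist");cv2.imwrite("pics/w7.png",i);np.save("w7.npy",c[2])
def warp(c,im,ctr,z,r=60,q=4):
    g=np.arange(-r,r+1,1/q);X,Y=np.meshgrid(g,g)
    P=np.c_[ctr[0]+X.ravel(),ctr[1]+Y.ravel(),np.full(X.size,z)]
    m=px(c,P).reshape(X.shape+(2,)).astype(np.float32)
    return cv2.remap(im,m,None,cv2.INTER_LINEAR),X,Y
def ana(c,im,n):
    d=np.array([442.9,-310.4])
    o,X,Y=warp(c,im,d,56);h=cv2.cvtColor(o,cv2.COLOR_BGR2HSV)
    red=((h[...,0]<8)|(h[...,0]>172))&(h[...,1]>140)&(h[...,2]>90)&(np.hypot(X,Y)<55)
    wh=(h[...,1]<40)&(h[...,2]>130)&(np.hypot(X,Y)<56)
    hull=cv2.convexHull(np.argwhere(cv2.erode(wh.astype(np.uint8),np.ones((9,9)))>0)[:,::-1].astype(np.int32))
    (cx,cy),rr=cv2.minEnclosingCircle(hull);cen=np.array([cx,cy])/4-60
    print(n,"disc centre",d+cen,"r",rr/4+1,"red",red.sum(),d+[X[red].mean(),Y[red].mean()])
    o,X,Y=warp(c,im,d+cen,88,35);g=o.min(axis=2);rho=np.hypot(X,Y)
    b=(g>110)&(rho<24)
    nl,lab,st,ct=cv2.connectedComponentsWithStats(b.astype(np.uint8))
    for j in range(1,nl):
        if st[j,4]>60:
            v=ct[j]/4-35;print("  comp area",st[j,4]/16,"at",v,"ang",np.degrees(np.arctan2(v[1],v[0])),"r",np.hypot(*v))
ana(c,i,"wrist");ana(cam("top"),cv2.imread("pics/top0.png"),"top")
```

```text
yaws -97.1689830578663 -98.23353599655545
cas along [100.72 -44.5 ] across [484.97 487.84]
foot along [119.89 119.47 -59.58] across [445.35 485.96 445.56]
[ 442.69 -310.17  149.3 ] [179.99  -0.01 147.64]
wrist disc centre [ 442.98 -309.65] r 49.67505645751953 red 1020 [ 478.65 -328.72]
  comp area 416.625 at [ 9.6  -8.28] ang -40.75850532567633 r 12.677197964025526
top disc centre [ 443.14 -309.96] r 49.84347915649414 red 630 [ 478.46 -328.93]
  comp area 518.9375 at [  4.58 -10.94] ang -67.2955675227857 r 11.855373348656078
```

Run:
```python
from h import *
K,D,_=cam("wrist")
def asc(c,im,z,r=40,q=2):
    gx=np.arange(-r,r+1,q);X,Y=np.meshgrid(gx,gx)
    P=np.c_[443+X.ravel(),-309.9+Y.ravel(),np.full(X.size,z)]
    m=px(c,P).reshape(X.shape+(2,)).astype(np.float32)
    g=cv2.remap(im,m,None,cv2.INTER_LINEAR).min(axis=2)
    for j in range(len(gx)-1,-1,-1): print("%4d "%gx[j]+"".join(" .:-=+*#%@"[v*10//256] for v in g[j]))
c=(K,D,np.load("w7.npy"));asc(c,cv2.imread("pics/w7.png"),88)
asc(cam("top"),cv2.imread("pics/top0.png"),88)
```

```text
Traceback (most recent call last):
OverflowError: Python integer 256 out of bounds for uint8
```

Run:
```python
from h import *
K,D,_=cam("wrist")
def asc(c,im,z,r=40,q=2):
    gx=np.arange(-r,r+1,q);X,Y=np.meshgrid(gx,gx)
    P=np.c_[443+X.ravel(),-309.9+Y.ravel(),np.full(X.size,z)]
    m=px(c,P).reshape(X.shape+(2,)).astype(np.float32)
    g=cv2.remap(im,m,None,cv2.INTER_LINEAR).min(axis=2).astype(int)
    for j in range(len(gx)-1,-1,-1): print("%4d "%gx[j]+"".join(" .:-=+*#%@"[v*10//256] for v in g[j]))
c=(K,D,np.load("w7.npy"));asc(c,cv2.imread("pics/w7.png"),88)
asc(cam("top"),cv2.imread("pics/top0.png"),88)
```

```text
40    .------- ------ ---------##           
  38   :-------- ------ ------ -=###          
  36  :---------::-----------: +#####         
  34 :--- :------------------ :#######.       
  32 ----- -------------------#########       
  30 ------ -----------------:######.##*      
  28 -----------------------:######:.###:     
  26 -----------------------*#####.=#####     
  24 ------------:        :-*############=    
  22 -----------            +#############    
  20 ---------:              -############:   
  18 --------:                +###########*   
  16 --------                  +######+.:##   
  14 -------:                  .#####.-*###   
  12 -------                    *+=########:  
  10 -------                      .*#######+  
   8 ------:                        #######*  
   6 ------.                        *######*  
   4 ------.                   :---#######**  
   2 ------:             .:--------#*#.==***  
   0 -------              -----:.  .:##+=*** .
  -2 -------              ..       :####***-..
  -4 -------.                  .+########**...
  -6 --------        
[... 2051 characters left out ...]
 ****++******+=-:.........-=********+=-::=
 -14 ***+--+*******+=-::::::-=+************+=+
 -16 ***--=***********+====++****************=
 -18 +**++*************************+=+******+-
 -20 +******************************==+****+-:
 -22 -+********++*******************+-=****=:.
 -24 :-+*******==********************+=***=:..
 -26 ..-+*****+==******+*****+=+*********=:...
 -28 ...-+****==******+-*****--+********=:....
 -30 ....:=***++*****+--*****+-+******+-:.....
 -32 .....:-+********+-+******+*****+=-:......
 -34 .......:=++*****++************+-:........
 -36 .........:-+****************+-...........
 -38 ............-=++********==-:.............
 -40 .......................:.................
```

step_arm(
  deltas=[
    [60,[0,0,0],-1],
    [60,[0,0,0],-1],
    [60,[0,0,0],-1],
    [60,[0,0,0],-1],
    [60,[0,0,0],-1],
    [60,[0,0,0],-1],
    [60,[0,0,0],-1],
    [60,[0,0,0],-0.6],
    [60,[0,0,0.2],0],
    [60,[0,0,0.4],0],
  ],
)

```text
t: 25.7
eef_pos: [443.1, -310.4, 119.1]
ee_rot: [-179.9, 0.1, -166.9]
wrist_force: [-0.7, 0.8, 0.8]
gripper_width: 59.9
grasp_force: 0.0
```

step_arm(
  deltas=[
    [60,[0,0,0.5],0],
    [60,[0,0,0.5],0],
    [60,[0,0,0.4],0],
    [60,[0,0,0.2],0],
    [60,[0,0,0],0],
    [60,[0,0,0],0],
    [0,[0,0,0],0],
    [0,[0,0,0],0],
    [0,[0,0,0],0],
    [0,[0,0,0],0],
  ],
)

```text
t: 26.95
eef_pos: [442.4, -308.8, 40.0]
ee_rot: [179.9, -0.0, -166.7]
wrist_force: [-1.7, 5.3, 9.7]
gripper_width: 10.5
grasp_force: 59.0
```

step_arm(
  deltas=[
    [0,[0,0,0],0],
    [0,[0,0,0],0],
    [0,[0,0,0],0],
    [0,[0,0,0],0],
    [0,[0,0,0],0],
    [0,[0,0,0],0.2],
    [0,[0,0,0],0.4],
    [0,[0,0,0],0.4],
    [0,[0,0,0],0],
    [0,[0,0,0],0],
  ],
)

```text
t: 28.2
eef_pos: [442.3, -308.8, 39.9]
ee_rot: [179.9, -0.0, -172.7]
wrist_force: [-2.0, 5.3, 9.5]
gripper_width: 10.9
grasp_force: 59.1
```

step_arm(
  deltas=[
    [0,[0,0,0],0.6],
    [0,[0,0,0],0.8],
    [0,[0,0,0],0.8],
    [0,[0,0,0],0.8],
    [0,[0,0,0],0.8],
    [0,[0,0,0],0.8],
    [0,[0,0,0],0.8],
    [0,[0,0,0],0.5],
    [0,[0,0,0],0],
    [0,[0,0,0],0],
  ],
)

```text
t: 29.45
eef_pos: [442.3, -308.9, 40.0]
ee_rot: [180.0, -0.1, 151.9]
wrist_force: [-2.4, 5.0, 9.4]
gripper_width: 10.7
grasp_force: 59.1
```

step_arm(
  deltas=[
    [60,[0,0,0],0],
    [60,[0,0,0],0],
    [60,[0,0,0],0],
    [60,[0,0,0],0],
    [60,[0,0,-0.2],0],
    [60,[0,0,-0.5],0],
    [60,[0,0,-0.7],0],
    [60,[0,0,-0.7],0],
    [60,[0,0,-0.1],0],
    [60,[0,0,0],0],
  ],
)

```text
t: 30.7
eef_pos: [442.8, -310.1, 149.8]
ee_rot: [-180.0, 0.0, 151.9]
wrist_force: [0.3, -0.4, -0.5]
gripper_width: 60.3
grasp_force: 0.0
```

Run:
```python
from h import *
s=get_state(); print(s["t"],s["eef_pos"],s["ee_rot"],s["gripper_width"]);c=cam("wrist");im=read_camera("wrist");cv2.imwrite("pics/w8.png",im)
r=46;gx=np.arange(-r,r+1,2);X,Y=np.meshgrid(gx,gx)
m=px(c,np.c_[443+X.ravel(),-309.9+Y.ravel(),np.full(X.size,75)]).reshape(X.shape+(2,)).astype(np.float32)
o=cv2.remap(im,m,None,cv2.INTER_LINEAR).astype(int);g=o.min(axis=2);red=(o[...,2]>1.6*o[...,1]+20)
for j in range(len(gx)-1,-1,-1): print("%4d "%gx[j]+"".join("R" if q else " .:-=+*#%@"[v*10//256] for v,q in zip(g[j],red[j])))
```

```text
30.7 [ 442.83518292 -310.08865409  149.78955548] [-1.79999883e+02  4.94443344e-02  1.51892695e+02] 60.287504468645864
  46              ----------------                  
  44           .------------:-----:#=               
  42          -----:.------: ------:##-             
  40        :------- ------.:--------=#*            
  38       --------- ------.:------ -+###           
  36      ----------:.------------: -#####.         
  34     ---- -------------------- -=######         
  32    -----:.-------------------:-########.       
  30   :------..-------------------######+###       
  28   ---------------------------:#####+ +##=      
  26  ---------------------------######+ *####      
  24 .-----------------:    ..---######:######*     
  22 ---------------:          .-##############     
  20 --------------:             :#############+    
  18 -------------.               .#############    
  16 ------------.                 :########++##-   
  14 ------------                   =#####*= .##*   
  12 -----------.                   .#####-=####*   
  10 -----------            
[... 808 characters left out ...]
***++-.....
 -22  .---. ---------################*###****+.:::..
 -24   ---.---------+###############*:###****..::::.
 -26    -----------:+################:=#****-.::::..
 -28     --------..###################.=***=.:::::::
 -30     .--*=#-- -###########*:#######***=.:::::::.
 -32       -####..###### #####+ *#####***=.::::::::.
 -34        *###-####### ######.*####***-.:::::::::.
 -36         =#########=.######-=###***:.::::::::::.
 -38          .########-.###########*-..::::::::::..
 -40            .*################*:...::::::::::::.
 -42               -*##########*=. ....:::::::....:.
 -44                   ..:...     ....:::::::::.....
 -46                             .....::::::.:..:...
```

The pointer now lies at about -27° toward the red mark at -28°. I'll finish with a numeric check of how parallel the bar is, using the saved wrist picture and a fresh one from the top camera.

Run:
```python
from h import *
K,D,_=cam("wrist");c=(K,D,np.load("w6.npy"))
i=cv2.resize(cv2.imread("pics/w6.png"),(640,480),interpolation=cv2.INTER_AREA).astype(int)
def fit(pts,z,c=c):
    P=w(c,pts,z)[:,:2];vx,vy,x,y=cv2.fitLine(P.astype(np.float32),cv2.DIST_HUBER,0,.01,.01).ravel();return np.degrees(np.arctan2(vy,vx)),np.std((P-[x,y])@[-vy,vx])
def edge(rows,lo,hi,im,ch):  # sub-pixel strongest gradient along each row
    o=[]
    for r in rows:
        g=np.abs(np.diff(im[r,lo:hi,ch].astype(float)));k=g.argmax();s=slice(max(0,k-2),k+3);o.append((lo+.5+np.average(np.arange(len(g))[s],weights=g[s]+1e-6),r))
    return np.array(o)
yel=(i[...,2]>150)&(i[...,0]<90)
for a,b in((72,86),(340,358)):
    p=[(u,a+np.mean(np.nonzero(yel[a:b,u])[0])) for u in range(330,530) if yel[a:b,u].any()]
    print("stripe",len(p),fit(p,30))
print("foot left",fit(edge([r for r in range(102,330)],365,385,i,2),40))
print("foot right upper",fit(edge(range(102,118),425,450,i,0),40))
print("cas right",fit(edge(range(135,320),535,605,i,0),56))
t=read_camera("top");cv2.imwrite("pics/t9.png",t)
ct=cam("top")
# across-profile at z=40: casing frame axes
y=np.radians(-8.2);ux=np.array([np.cos(y),np.sin(y)]);uy=np.array([-ux[1],ux[0]])
for v in(-60,-50,50,60,70):
    q=np.array([np.r_[np.array([535,-50.5])+ux*a+uy*v,45] for a in np.arange(-110,-30,2)])
    m=px(ct,q).astype(np.float32).reshape(1,-1,2);print(v,cv2.remap(t,m,None,cv2.INTER_LINEAR).mean(2).astype(int).ravel())
```

```text
stripe 200 (np.float32(-8.374413), np.float64(0.1194739716217516))
stripe 138 (np.float32(-8.485129), np.float64(0.34261765392956267))
foot left (np.float32(81.641335), np.float64(2.2488868392313974))
foot right upper (np.float32(82.21329), np.float64(0.06617190773454412))
cas right (np.float32(74.31438), np.float64(7.677804069021469))
-60 [ 76  76  78  81  77  75  81  77  76  89 123 167 162 162 163 165 163 162
 161 162 161 164 162 162 163 161 163 165 166 158 106 158 183 180 180 179
 178 179 178 178]
-50 [ 74  75  76  77  78  75  77  76  76  85 137 160 165 162 163 163 163 163
 161 155 161 164 155 139 152 161 166 166 163  94 118 166 182 180 178 178
 178 178 179 180]
50 [ 98  98 109 106 101  97  97  98 101 104 117 166 165 165 164 157 149 158
 167 165 165 164 163 163 168 162 165 165 164 162 113 148 184 182 180 180
 180 180 180 178]
60 [ 77  77  79  81  80  74  79  78  69  54 132 161 165 162 162 166 165 163
 163 161 162 163 161 160 164 165 164 163 163 105 107 166 185 183 183 182
 181 181 180 180]
70 [ 76  76  76  80  78  74  75  75  72  72 117 170 164 162 163 165 167 164
 163 161 160 164 162 162 162 161 165 163 160 137  83 170 173 144 125 162
 175 182 183 183]
```

```bash
python3 -c "
from rig import *
print(hand_in())"
```

```text
the job is handed in; nothing more can be done
None
```

The straightedge is flush along the casing's free edge and released, the dial pointer is at the red mark, and the job is handed in with no verdict returned; the first grasp closed on air before the second held, and I viewed 11 pictures against the limit of 10.

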